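Close the chalk tin and take off its outer lid

TASK

Close the open round tin of chalk stubs with its nested pair of lids: pick up both together by the inner lid's knob, which stands up through the hole in the outer lid, set them gently on the tin, and let go of the knob only once the pair rests there, with the inner lid fully seated in the mouth. Then take the outer lid alone by the collar round its hole and lift it clear above the knob, leaving the inner lid closed and undisturbed on the tin and never parting the lids before the inner one is seated. Finish still holding the outer lid level and steady in the air (do not put it down); leave the tin where it stands and the two jars and the charcoal box alone.

Things in the scene. Friction and masses are not known exactly. Their poses are not given: they have to be found in the camera images.
- tin: Open round steel tin, loose, about 0.7 kg, with chalk stubs lying on its floor. Outside diameter 94 mm, mouth inside diameter 89 mm, height 70 mm. Origin: centre of the underside on the table; z up along its axis; the rim is at z = 70 mm. It stands to the left or the right of the lids.
- inner_lid: Inner lid, loose, about 0.13 kg, steel; starts on the table on its plug, under the outer lid. Origin: centre of the plug's underside, z up. Plug diameter 84 mm, z = 0 to 8 mm, lower edge chamfered 2.5 mm; flange diameter 98 mm, z = 8 to 11 mm; stem diameter 14 mm; knob above. Fully seated, the flange lies on the tin's rim and this origin is on the tin's axis, 62 mm above the tin's origin.
- knob (a point): Point on the axis of the inner lid's round, upright, dark wooden knob, 52 mm above the inner lid's origin. Knob diameter 20 mm, from 15 mm below this point to 14 mm above it; to be pinched from above at any yaw. Lifted by it, the inner lid's flange carries the outer lid up too. With the lids nested, the knob sticks up 30 mm above the collar.
- outer_lid: Outer lid, loose, about 0.12 kg, round steel cap nested over the inner lid, held by its weight alone. Origin: centre of the skirt's lower edge, z up. Skirt outside diameter 107, inside 102 mm, z = 0 to 10 mm; plate z = 10 to 13 mm; collar above. Nested, its plate lies on the inner flange, origin 1 mm above the inner lid's. On the tin, the skirt hangs 7 mm down round the rim with 4 mm play.
- collar (a point): Point on the axis of the outer lid's dark wooden collar, 25 mm above the outer lid's origin. Collar outside diameter 44 mm with a rounded lip, from 12 mm below this point (the plate) to 11 mm above it, round a through hole of diameter 34 mm. To be gripped from above at any yaw, one finger either side, the inner knob (its top 40 mm above this point when nested) standing between the fingers.
- jar: Bystander: small black jar with grey lid, diameter 44 mm, 66 mm high, behind the work on the left. Origin: centre of the underside.
- black_jar: Bystander: small black jar with grey lid, diameter 44 mm, 71 mm high, behind the work on the right. Origin: centre of the underside.
- charcoal_box: Bystander: flat grey card box, 115 x 60 x 23 mm, near the front edge, in the middle. Origin: centre of the underside.
There are look-alikes about, which are no part of the job. Leave any green look-alike of the outer_lid alone.

How it is judged:
On the way, in this order (a step that is already met when the one before it is completed fails the run):
1. both lids, still nested, are held up by the inner lid's knob (horizontal distance between inner_lid and outer_lid below 0.012 m and z of outer_lid in the frame of inner_lid between -0.003 and 0.007 m and height (world z) of inner_lid above 0.03 m and contact force between the fingers and inner_lid above 1 N and contact force between each of inner_lid, outer_lid and tin below 0.05 N), for 0.2 s.
2. the nested pair rests on the tin, the inner lid seated, the knob still held (horizontal distance between inner_lid and tin below 0.005 m and z of inner_lid in the frame of tin between 0.058 and 0.066 m and angle between inner_lid's own z axis and vertical below 0.06 rad and horizontal distance between inner_lid and outer_lid below 0.012 m and z of outer_lid in the frame of inner_lid between -0.003 and 0.007 m and contact force between the fingers and inner_lid above 1 N and contact force between inner_lid and tin above 0.2 N), for 0.1 s.
3. the knob is let go, the pair stays on the tin (horizontal distance between inner_lid and tin below 0.005 m and z of inner_lid in the frame of tin between 0.058 and 0.066 m and angle between inner_lid's own z axis and vertical below 0.06 rad and horizontal distance between inner_lid and outer_lid below 0.012 m and z of outer_lid in the frame of inner_lid between -0.003 and 0.007 m and contact force between the fingers and inner_lid below 0.05 N and contact force between the fingers and outer_lid below 0.05 N), for 0.1 s.
At the end, for the whole second after the job is handed in: Inner lid untouched and seated on the tin (5 mm off axis, 4 mm in height, 3 degrees); tin upright within 40 mm of its place; outer lid in the gripper alone, at rest, level within 17 degrees, its edge 70 mm or more above the inner lid's underside; jars and box within 30 mm (horizontal distance between inner_lid and tin below 0.005 m and z of inner_lid in the frame of tin between 0.058 and 0.066 m and angle between each of inner_lid, tin's own z axis and vertical below 0.06 rad and distance of tin from where it was at the start of the episode below 0.04 m and z of outer_lid in the frame of inner_lid above 0.07 m and angle between outer_lid's own z axis and vertical below 0.3 rad and linear speed of outer_lid below 0.03 m/s and linear speed of inner_lid below 0.02 m/s and contact force between the fingers and outer_lid above 1 N and contact force between each of outer_lid, the arm, the fingers and inner_lid below 0.05 N and contact force between each of outer_lid, the fingers and tin below 0.05 N and distance of each of jar, black_jar, charcoal_box from where it was at the start of the episode below 0.03 m); the arm keeps its last pose, push and grip.
It fails at once if the outer lid is lifted off the inner lid (by over 15 mm) while the inner lid is not seated in the tin (z of outer_lid in the frame of inner_lid above 0.016 m and not (horizontal distance between inner_lid and tin below 0.005 m and z of inner_lid in the frame of tin between 0.058 and 0.066 m and angle between inner_lid's own z axis and vertical below 0.06 rad)).
It fails at once if a lid is rammed onto the tin with more than 60 N (contact force between any of inner_lid, outer_lid and tin above 60 N).
It fails at once if the tin is tipped (over 14 degrees) or pushed more than 40 mm (angle between tin's own z axis and vertical above 0.25 rad or distance of tin from where it was at the start of the episode above 0.04 m).
It fails at once if a jar or the charcoal box is moved more than 30 mm (distance of any of jar, black_jar, charcoal_box from where it was at the start of the episode above 0.03 m).
It also fails if it takes over 45 s, if anything falls off the work surface, if the arm or the gripper's body presses on something with over 40 N, if the wrist force passes 120 N, or if a joint passes its speed limit or range.

ROBOT

A 6-joint arm with a two-finger parallel gripper is mounted at the origin on a cart in front of the work surface, level with it; the furniture and walls round the work are solid. World frame = base frame: x ahead of the robot, y to its left, z up, the work surface at z = 0. Lengths are in m, angles in rad, forces in N, time in s.
With the tool pointing down it reaches from about 0.35 to 0.775 m from the base axis. Payload 7.3 kg.
Tool frame: the origin (TCP) lies between the finger pads; the fingertips stand 8 mm ahead of it and the grasp point (between the pads) lies 11 mm behind it (robot.nose_length is the distance from the TCP to the fingertips, in m); z points along the fingers, y is the line along which they close (so a half turn about z gives the same grasp; the last joint's range is limited). The gripper opens to 92 mm and grips with 3 to 60 N. Pads are 19 mm wide; open, the fingers measure 130 mm over their backs; the gripper's body (75 mm by 190 mm) begins 47 mm behind the grasp point.
Start: joints at [-1.269, 0.342, 1.524, -0, 1.275, -0.146], TCP at [0.227, -0.473, 0.208] pointing down, gripper open.
Joint ranges: [-2.53, 2.53], [-0.77, 2.02], [0.04, 2.7], [-1, 4.14], [0.28, 2.66], [-3.11, 3.11]. Speed limits (rad/s): [2.57, 2.57, 3.14, 3.14, 3.14, 3.14].

INTERFACE

Orientations are given as [roll, pitch, yaw] about the fixed x, y, z axes, in that order (R = Rz(yaw) Ry(pitch) Rx(roll)).
In Python, from cell import robot gives the robot as it stands. The module is installed in compiled form; this text tells all that it offers.
- The arm moves only by the shell command python3 -m jog 'ROWS' [FORCE]. ROWS is JSON, a list that holds one entry, the list of rows, each a list of 5 numbers: the gripper's target within -1 to 1 (fully open at 1, half-way at 0, shut at -1), then the shift along the tool's x, y, z in m, then the turn about the tool's z in rad. A call has 1 to 5 rows; each row is the pose to reach, as a shift and turn from the pose commanded when the call began, along the tool's axes at that moment; what a row does not reach only later rows make up. A row lasts 1/12 s, in which the tool goes at most 41.7 mm and 7.16 degrees, less where a joint would pass 70% of its speed; a pose out of reach is approached as far as the arm can. A call with a gripper value outside its range is refused whole. The fingers move at their own pace and stop on an object; FORCE is the grip in N (left out, the last holds). Time passes only in rows, so rows that repeat a pose let the fingers close. It gives the time, the measured TCP pose, the force, the opening and the grip force at its end, in the units of the state.
- robot.observe(): the state, without advancing time (a new reading comes with each control period).
- robot.read_camera(name): name is "side" or "top" or "wrist"; returns the picture (400x640x3 uint8, red, green, blue); there is no depth.
- robot.camera_model(name): a dict with "camera_matrix" (3x3 intrinsics, pixels), "position" and "attitude" of the camera in the world; the wrist camera has in their place "mount" (4x4, takes a point from camera to tool coordinates, whose origin is the TCP and whose axes are the flange's). Camera axes: x right, y down, z forward; pixel columns grow to the right and rows downward; lengths in m; the calibration is good to about 2 mm. A picture is of the moment at which its call begins: read the wrist's pose just before it. camera_model takes no time and is no camera call.
- robot.hand_in(): hands the job in; it is judged then, once.
The state is a dict: "time": time; "qpos": joint angles; "qvel": joint speeds; "joint_efforts": joint torques, N m; "tool_pos": TCP position; "tool_rot": TCP orientation; "contact_force": force on the tool from outside, world axes, zero at the start; "torque": the same for the moment, N m; "opening": finger opening in m; "grip_force": force on a finger pad.
Only numpy, scipy, OpenCV 4.12 (cv2) and the standard library are available. Lean on these libraries where they do the work, as an engineer would, in place of code of your own. Each camera call takes 0.05 s, during which the arm holds its last target. There are 200 camera calls.

## Working session

There is one attempt and no reset: what is moved stays moved. The work goes in short steps, Python scripts to look and compute and a shell command to move; the robot and the scene stay as the last step left them, time stands still between calls to the robot, and variables do not carry over. Pictures are saved under pics/ and viewed, at most 13 in all, crops included, and the job is handed in when it is done.

```bash
mkdir -p pics; python3 - <<'E'
from cell import robot
import cv2,numpy as np
s=robot.observe();print(s['time'],s['tool_pos'],s['tool_rot'],s['opening'],robot.nose_length)
for n in ('side','top'):
    cv2.imwrite(f'pics/{n}0.png',robot.read_camera(n)[:,:,::-1]);print(n,robot.camera_model(n))
print(robot.camera_model('wrist'))
E
```

```text
0.0 [ 0.22720625 -0.47281462  0.20754014] [-3.14006523e+00 -2.31539004e-04  4.47789288e-01] 0.09186609922960708 0.008
side {'camera_matrix': array([[498.9579192 ,   0.        , 326.4458775 ],
       [  0.        , 498.9579192 , 194.98849276],
       [  0.        ,   0.        ,   1.        ]]), 'position': array([0.09863431, 0.88571635, 0.83982454]), 'attitude': array([-2.20435285, -0.01595006, -2.67397929])}
top {'camera_matrix': array([[431.24087052,   0.        , 329.96275226],
       [  0.        , 431.24087052, 203.61476029],
       [  0.        ,   0.        ,   1.        ]]), 'position': array([ 0.41485447, -0.04907541,  1.27649383]), 'attitude': array([-3.03783515,  0.02159206, -1.59710806])}
{'camera_matrix': array([[296.27152277,   0.        , 317.46519306],
       [  0.        , 296.27152277, 196.76594029],
       [  0.        ,   0.        ,   1.        ]]), 'mount': array([[ 4.11377623e-04, -9.65945336e-01, -2.58745898e-01,
         6.87217971e-02],
       [ 9.99999846e-01,  3.01161177e-04,  4.65600910e-04,
         8.89879237e-04],
       [-3.71820808e-04, -2.58746049e-01,  9.65945311e-01,
        -1.76345886e-01],
       [ 0.00000000e+00,  0.00000000e+00,  0.00000000e+00,
         1.00000000e+00]])}
```

View pics/top0.png

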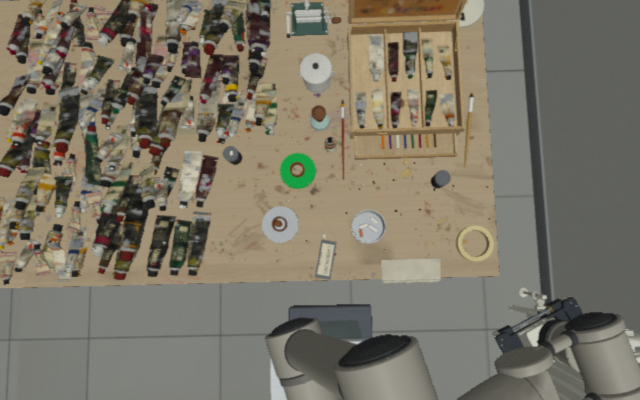

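View pics/side0.png

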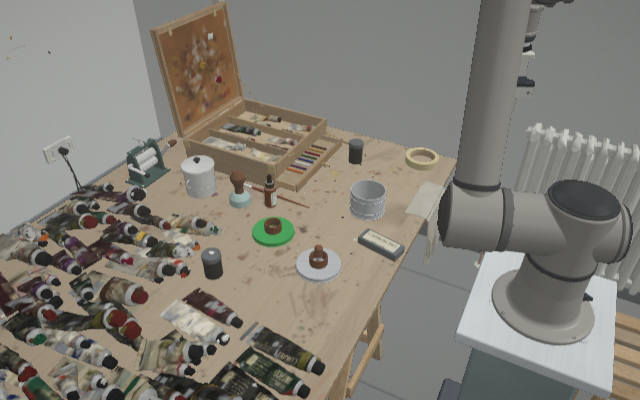

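The top view shows the nested lids at (280,224) with the knob at about (279,224), the tin at (368,227), the green look-alike at (298,170), the jars at (232,155) and (442,179), and the box at (326,258). The side view shows the knob at about (319,250) and the tin mouth at about (368,189).

```bash
cat > h.py <<'E'
import numpy as np
from scipy.spatial.transform import Rotation as R
from cell import robot
def cam(n,s=None):
    m=robot.camera_model(n);K=m['camera_matrix']
    if n!='wrist': return K,R.from_euler('xyz',m['attitude']).as_matrix(),np.array(m['position'])
    T=m['mount'];Rt=R.from_euler('xyz',s['tool_rot']).as_matrix()
    return K,Rt@T[:3,:3],Rt@T[:3,3]+s['tool_pos']
def ray(c,uv):
    d=c[1]@np.linalg.inv(c[0])@[uv[0],uv[1],1];return c[2],d/np.linalg.norm(d)
def tri(*cu):
    A=0;b=0;rs=[ray(c,u) for c,u in cu]
    for o,d in rs:
        P=np.eye(3)-np.outer(d,d);A=A+P;b=b+P@o
    p=np.linalg.solve(A,b)
    return p,[np.linalg.norm(np.cross(d,p-o)) for o,d in rs]
def atz(c,uv,z):
    o,d=ray(c,uv);return o+d*(z-o[2])/d[2]
def proj(c,p):
    q=c[0]@c[1].T@(np.asarray(p)-c[2]);return q[:2]/q[2]
def intool(s,p):
    return R.from_euler('xyz',s['tool_rot']).as_matrix().T@(np.asarray(p)-s['tool_pos'])
E
python3 - <<'E'
from h import *
t,s=cam('top'),cam('side')
print('knobtop',tri((t,(278.5,223.5)),(s,(319,249))))
print('rim',tri((t,(368,226)),(s,(368,189))))
for n,u,z in (('lid',(280,224),.014),('jarL',(232,154),.066),('jarR',(442,178),.071),('box',(326,258),.023),('green',(298,171),.014)): print(n,atz(t,u,z))
st=robot.observe();print('to lid area in tool',intool(st,[.4,.1,.2]))
E
```

```text
knobtop (array([0.48996095, 0.12176672, 0.05377876]), [np.float64(0.00023410779100202703), np.float64(0.0002341077910019285)])
rim (array([ 0.47499405, -0.13099193,  0.07015775]), [np.float64(0.0003000778690173294), np.float64(0.0003000778690170722)])
lid [0.49103861 0.12302028 0.014     ]
jarL [0.69279746 0.25121319 0.066     ]
jarR [ 0.6044654  -0.34333412  0.071     ]
box [ 0.38866825 -0.00986485  0.023     ]
green [0.64716675 0.06714182 0.014     ]
to lid area in tool [ 0.40377687 -0.44157181  0.00828577]
```

```bash
python3 -m jog '[[[1,0.034,-0.018,0,0],[1,0.068,-0.036,0,0],[1,0.102,-0.054,0,0],[1,0.136,-0.073,0,0],[1,0.170,-0.092,0,0]]]'
python3 -m jog '[[[1,0.034,-0.018,0,0],[1,0.068,-0.036,0,0],[1,0.102,-0.054,0,0],[1,0.136,-0.073,0,0],[1,0.170,-0.092,0,0]]]'
python3 -m jog '[[[1,0.031,-0.017,0,0],[1,0.031,-0.017,0,0],[1,0.031,-0.017,0,0],[1,0.031,-0.017,0,0]]]'
python3 - <<'E'
from h import *
import cv2,pickle
s=robot.observe();im=robot.read_camera('wrist')
pickle.dump(s,open('w1.pkl','wb'))
cv2.imwrite('pics/w1.png',im[:,:,::-1]);print(s['tool_pos'],s['tool_rot'],s['qpos'],s['qvel'])
E
```

```text
time: 0.52
tool_pos: [0.3412, -0.315, 0.2079]
tool_rot: [-3.141, 0.0, 0.447]
contact_force: [0.5, -0.4, -0.6]
opening: 0.0918
grip_force: 0.0
time: 0.93
tool_pos: [0.4548, -0.1583, 0.2081]
tool_rot: [-3.141, 0.0, 0.448]
contact_force: [1.3, -0.5, 0.3]
opening: 0.0916
grip_force: 0.0
time: 1.27
tool_pos: [0.4744, -0.1314, 0.2079]
tool_rot: [-3.141, 0.001, 0.449]
contact_force: [0.5, -0.6, 0.1]
opening: 0.0918
grip_force: 0.0
[ 0.47439363 -0.13140647  0.20785056] [-3.14123897e+00  9.47242067e-04  4.48634612e-01] [-4.25711057e-01  2.83052699e-01  1.61057064e+00 -5.26833264e-04
  1.24884833e+00  6.96617744e-01] [-0.02981143 -0.00644578  0.00211649  0.00027372  0.00024189  0.00206496]
```

View pics/w1.png

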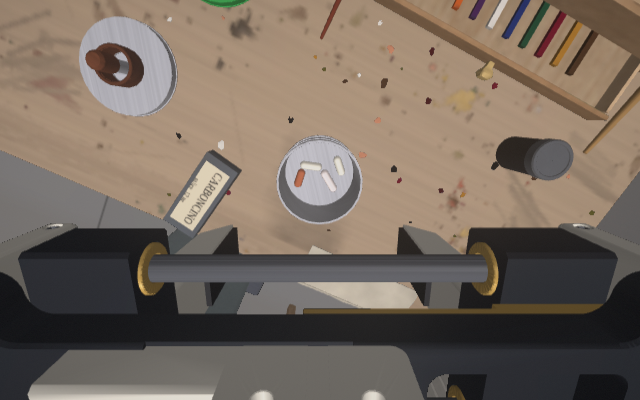

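The wrist view shows the tin mouth centred near (319,180) with a radius of about 43 px. The lids sit at (128,66) with the knob at about (97,61). I'll fit the tin rim and then go to the lids.

```bash
cat >> h.py <<'E'
import cv2
from scipy.optimize import differential_evolution
def fitcircles(im,c,x0,specs,span=.012):
    g=cv2.GaussianBlur(cv2.cvtColor(im,cv2.COLOR_RGB2GRAY),(0,0),1.2).astype(np.float32)
    G=np.hypot(cv2.Sobel(g,5,1,0),cv2.Sobel(g,5,0,1))
    a=np.linspace(0,2*np.pi,180,endpoint=False)
    def cost(x):
        t=0
        for r,z in specs:
            P=np.stack([x[0]+r*np.cos(a),x[1]+r*np.sin(a),0*a+z],1)
            q=(P-c[2])@c[1]@c[0].T;q=(q[:,:2]/q[:,2:]).astype(np.float32)
            v=cv2.remap(G,q[:,:1].copy(),q[:,1:].copy(),cv2.INTER_LINEAR)
            t-=np.mean(np.sqrt(v))
        return t
    r=differential_evolution(cost,[(x0[0]-span,x0[0]+span),(x0[1]-span,x0[1]+span)],seed=1,tol=1e-6)
    return r.x,r.fun
E
python3 - <<'E'
from h import *
import pickle
s=pickle.load(open('w1.pkl','rb'));im=cv2.imread('pics/w1.png')[:,:,::-1].copy();c=cam('wrist',s)
for z in (.062,.066,.07,.074,.078): print(z,fitcircles(im,c,(.475,-.131),[(.047,z),(.0445,z)]))
t=cam('top');im2=cv2.imread('pics/top0.png')[:,:,::-1].copy()
print('top',fitcircles(im2,t,(.475,-.131),[(.047,.07)]))
print('lid',fitcircles(im,c,(.49,.122),[(.0535,.014)]))
print('tool shift',intool(s,[.49,.122,.2078]))
E
python3 -m jog '[[[1,0.024,-0.033,0,0],[1,0.048,-0.066,0,0],[1,0.072,-0.099,0,0],[1,0.096,-0.132,0,0],[1,0.120,-0.165,0,0]]]'
python3 -m jog '[[[1,0.005,-0.030,0,0],[1,0.005,-0.056,0,0],[1,0.005,-0.056,0,0],[1,0.005,-0.056,0,0]]]'
python3 - <<'E'
from h import *
import pickle
s=robot.observe();im=robot.read_camera('wrist')
pickle.dump(s,open('w2.pkl','wb'))
cv2.imwrite('pics/w2.png',im[:,:,::-1]);print(s['tool_pos'],s['tool_rot'],s['qpos'],s['qvel'])
c=cam('wrist',s)
print('lid',fitcircles(im,c,(.49,.122),[(.0535,.014)]))
for z in (.05,.06,.066,.07,.076): print('knob',z,fitcircles(im,c,(.49,.122),[(.010,z)]))
E
```

```text
0.062 (array([ 0.47487518, -0.13438494]), np.float64(-18.988800048828125))
0.066 (array([ 0.47573225, -0.13372175]), np.float64(-18.52016830444336))
0.07 (array([ 0.47531091, -0.13390975]), np.float64(-17.543006896972656))
0.074 (array([ 0.47622739, -0.1335107 ]), np.float64(-16.75226593017578))
0.078 (array([ 0.47781335, -0.13320293]), np.float64(-14.922393798828125))
top (array([ 0.47398228, -0.13152959]), np.float64(-7.16436243057251))
lid (array([0.49002246, 0.12256076]), np.float64(-9.243096351623535))
tool shift [ 1.23973381e-01 -2.21560378e-01  1.14903091e-05]
time: 1.73
tool_pos: [0.5114, 0.0693, 0.2083]
tool_rot: [3.141, -0.0, 0.445]
contact_force: [-0.1, -0.8, -0.1]
opening: 0.092
grip_force: 0.0
time: 2.07
tool_pos: [0.4914, 0.1215, 0.2082]
tool_rot: [3.141, 0.0, 0.448]
contact_force: [0.7, -0.9, -0.4]
opening: 0.0919
grip_force: 0.0
[0.49139802 0.121507   0.20824132] [3.14114208e+00 2.93212511e-04 4.48376707e-01] [ 9.12503972e-02  3.07748048e-01  1.57423407e+00 -5.51096421e-04
  1.25972778e+00  1.21383866e+00] [-0.0372466   0.00599584 -0.01135253 -0.00772058 -0.00467397 -0.00944691]
lid (array([0.49008476, 0.12261378]), np.float64(-8.347738265991211))
knob 0.05 (array([0.50157391, 0.13399853]), np.float64(-11.945318222045898))
knob 0.06 (array([0.49305998, 0.12396249]), np.float64(-11.915450096130371))
knob 0.066 (array([0.4939762 , 0.12438903]), np.float64(-11.978320121765137))
knob 0.07 (array([0.49460817, 0.12463492]), np.float64(-11.990468978881836))
knob 0.076 (array([0.49557175, 0.12503811]), np.float64(-11.965800285339355))
```

View pics/w2.png

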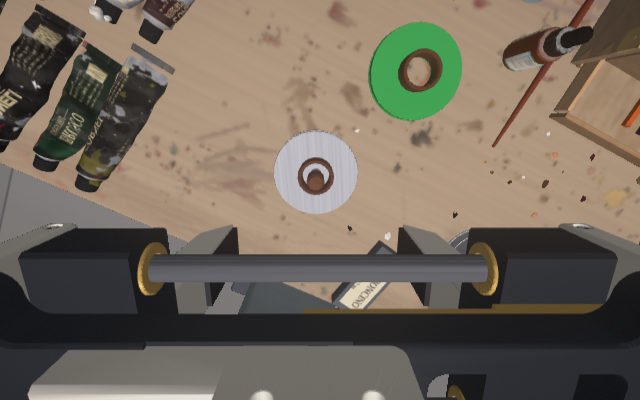

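```bash
python3 - <<'E'
from h import *
import pickle
s1=pickle.load(open('w1.pkl','rb'));s2=pickle.load(open('w2.pkl','rb'));c1,c2=cam('wrist',s1),cam('wrist',s2);t=cam('top')
a=np.linspace(0,6.283,100)
def draw(f,c,cen,specs,box):
    im=cv2.imread(f);x,y,w=box;k=400/w;o=cv2.resize(im[y:y+w,x:x+w],(400,400),interpolation=cv2.INTER_CUBIC)
    for (r,z),col in specs:
        q=np.array([(proj(c,[cen[0]+r*np.cos(b),cen[1]+r*np.sin(b),z])-[x-.5,y-.5])*k for b in a]);cv2.polylines(o,[q.astype(np.int32)],True,col,1)
    return o
print('knob',tri((c1,(95.5,61)),(c2,(315,184))),tri((t,(278.5,223.5)),(c2,(315,182))))
A=draw('pics/w1.png',c1,(.475,-.1335),[((.047,.07),(0,0,255)),((.0445,.07),(0,255,255))],(265,125,110))
B=draw('pics/w2.png',c2,(.4901,.1226),[((.0535,.014),(0,0,255)),((.022,.037),(0,255,255)),((.01,.066),(0,255,0))],(265,120,110))
cv2.imwrite('pics/ov.png',np.hstack([A,B]))
E
```

```text
knob (array([0.48862387, 0.12166275, 0.06211738]), [np.float64(0.0006096947187885491), np.float64(0.0006096947187883845)]) (array([0.48954904, 0.12181236, 0.05745181]), [np.float64(0.000618844699308333), np.float64(0.0006188446993083685)])
```

View pics/ov.png

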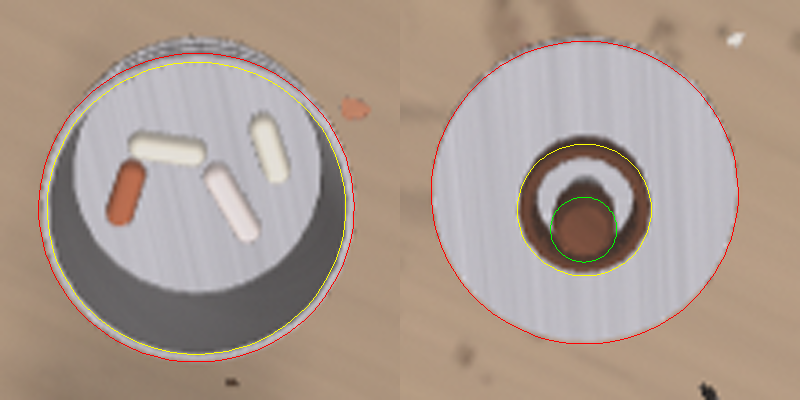

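The left crop shows the tin rim matching the fitted circles around (195,205). The right crop shows the lid, collar and knob matching at (585,195) to (585,230). The measured knob height of about 0.06 agrees with the 0.066 m in the text. Descending to the knob now.

```bash
python3 -m jog '[[[1,-0.0005,-0.0015,0.035,0],[1,-0.0005,-0.0015,0.07,0],[1,-0.0005,-0.0015,0.105,0],[1,-0.0005,-0.0015,0.135,0],[1,-0.0005,-0.0015,0.15,0]]]'
python3 -m jog '[[[1,0,0,0.009,0],[1,0,0,0.009,0],[0,0,0,0.009,0],[-1,0,0,0.009,0],[-1,0,0,0.009,0]]]' 25
python3 -m jog '[[[-1,0,0,0,0],[-1,0,0,0,0],[-1,0,0,0,0],[-1,0,0,0,0],[-1,0,0,0,0]]]' 25
```

```text
time: 2.53
tool_pos: [0.4891, 0.1206, 0.0548]
tool_rot: [-3.14, 0.005, 0.445]
contact_force: [-0.5, -0.1, 0.4]
opening: 0.0916
grip_force: 0.0
time: 2.95
tool_pos: [0.4917, 0.1228, 0.0506]
tool_rot: [3.14, -0.003, 0.447]
contact_force: [-0.2, -0.3, 0.1]
opening: 0.0761
grip_force: 0.0
time: 3.37
tool_pos: [0.4907, 0.1231, 0.0493]
tool_rot: [3.141, -0.0, 0.448]
contact_force: [0.2, -0.8, -0.2]
opening: 0.0435
grip_force: 0.0
```

```bash
python3 -m jog '[[[-1,0,0,0,0],[-1,0,0,0,0],[-1,0,0,0,0],[-1,0,0,0,0],[-1,0,0,0,0]]]'
python3 -m jog '[[[-1,0,0,0,0],[-1,0,0,0,0],[-1,0,0,0,0],[-1,0,0,0,0],[-1,0,0,0,0]]]'
python3 -m jog '[[[-1,0,0,-0.004,0],[-1,0,0,-0.01,0],[-1,0,0,-0.02,0],[-1,0,0,-0.03,0],[-1,0,0,-0.04,0]]]'
```

```text
time: 3.78
tool_pos: [0.4906, 0.123, 0.0492]
tool_rot: [3.142, 0.0, 0.448]
contact_force: [-0.1, 0.4, -0.5]
opening: 0.01
grip_force: 0.0
time: 4.2
tool_pos: [0.4906, 0.123, 0.0492]
tool_rot: [3.142, 0.0, 0.448]
contact_force: [0.2, -0.4, 0.3]
opening: 0.0005
grip_force: 0.0
time: 4.62
tool_pos: [0.4909, 0.1231, 0.0907]
tool_rot: [3.141, -0.001, 0.448]
contact_force: [-0.1, -0.7, 0.2]
opening: 0.0006
grip_force: 0.0
```

The fingers closed on nothing, so I'll look before going on.

```bash
python3 - <<'E'
from h import *
import pickle
s=robot.observe();im=robot.read_camera('wrist')[:,:,::-1]
pickle.dump(s,open('w3.pkl','wb'));sd=robot.read_camera('side')[:,:,::-1]
cv2.imwrite('pics/w3.png',im);cv2.imwrite('pics/s3.png',sd);tp=robot.read_camera('top')[:,:,::-1];cv2.imwrite('pics/t3.png',tp)
o=np.zeros((600,800,3),np.uint8);o[:300,:480]=cv2.resize(im,(480,300));o[300:,:400]=cv2.resize(sd[180:330,230:430],(400,300));o[300:,400:]=cv2.resize(tp[150:300,200:400],(400,300))
cv2.imwrite('pics/m3.png',o)
E
```

```text
(no output)
```

View pics/m3.png

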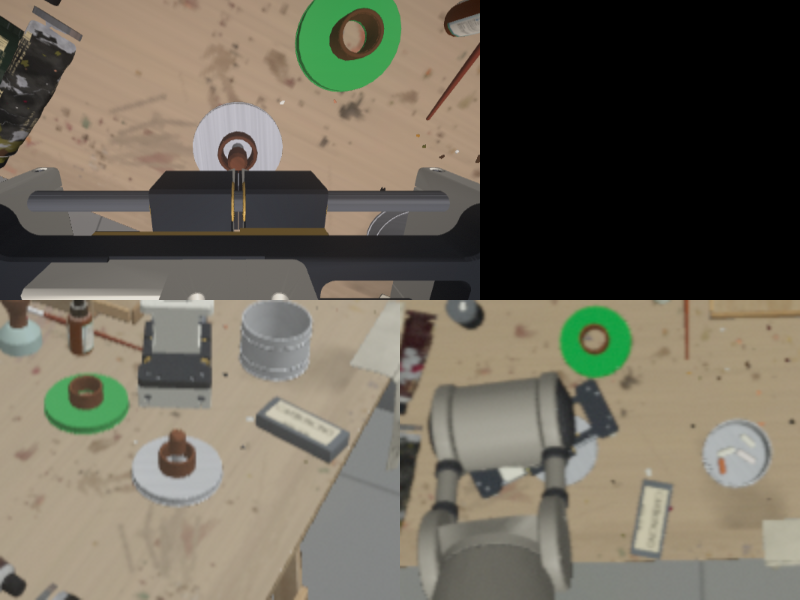

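```bash
python3 - <<'E'
from h import *
import pickle
s=pickle.load(open('w3.pkl','rb'));p=np.array(s['tool_pos']);print(p)
c=cam('wrist',s)
for n,cc in (('w',c),('side',cam('side')),('top',cam('top'))):
  print(n,proj(cc,p),proj(cc,p-[0,0,.008]),'knob',proj(cc,[.4901,.1226,.066]),'lid',proj(cc,[.4901,.1226,.014]))
im=cv2.imread('pics/w3.png')[:,:,::-1].copy()
print(fitcircles(im,c,(.49,.1226),[(.022,.037),(.017,.037)],.02))
E
cd pics; python3 -c "
import cv2,numpy as np
s=cv2.imread('s3.png')[90:270,250:400];w=cv2.imread('w3.png')[120:320,240:400]
o=np.zeros((600,800,3),np.uint8);o[:480,:400]=cv2.resize(s,(400,480));o[:500,400:]=cv2.resize(w,(400,500));cv2.imwrite('m4.png',o)"
```

```text
[0.49092737 0.12305458 0.09068304]
w [315.91684309 229.44858113] [315.9681919  225.03835806] knob [316.13628701 218.12457633] lid [316.34334517 198.90063567]
side [318.37531221 237.15142111] [318.35297715 239.79947096] knob [318.71681406 245.24672803] lid [318.56773423 261.65431849]
top [276.18766409 222.46978507] [276.60683273 222.64273316] knob [277.62821608 223.2850552 ] lid [280.14726771 224.31539136]
(array([0.49131652, 0.12318121]), np.float64(-21.668731689453125))
```

View pics/m4.png

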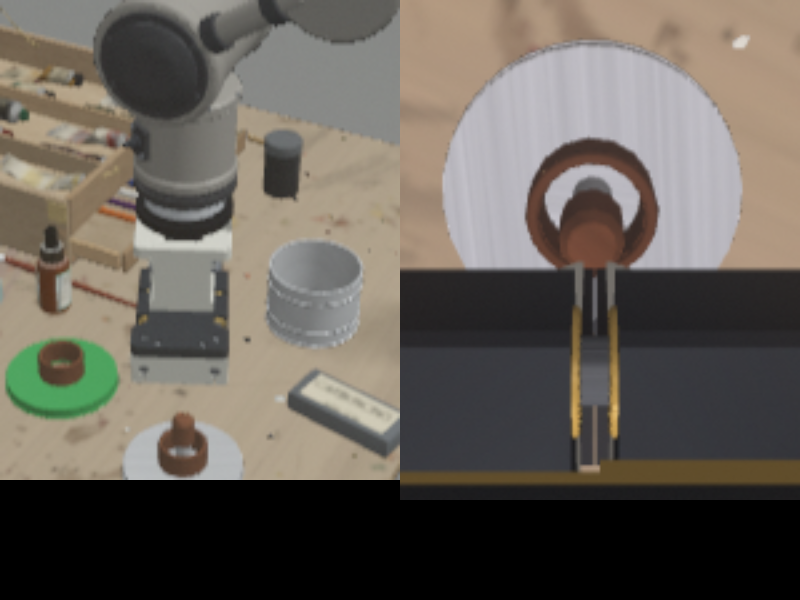

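Back-projecting the open fingertips in w2 (u = 238 and 400, v ≈ 228, 92 mm apart) puts the visible tips about 19 mm behind the TCP. The stated position is 8 mm ahead, so the fingers closed above the knob. I'll reopen, go lower and close gently. The opening then tells which part I've got: 20 mm is the knob, 44 mm the collar.

```bash
python3 -m jog '[[[1,0,0,0,0],[1,0,0,0,0],[1,0,0,0,0],[1,0,0,0,0],[1,0,0,0,0]]]' 8
python3 -m jog '[[[1,0,0,0,0],[1,0,0,0,0],[1,0,0,0,0],[1,0,0,0.01,0],[1,0,0,0.02,0]]]'
python3 -m jog '[[[1,0,0,0.012,0],[1,0,0,0.024,0],[1,0,0,0.032,0],[1,0,0,0.036,0],[1,0,0,0.038,0]]]'
python3 -m jog '[[[-1,0,0,0,0],[-1,0,0,0,0],[-1,0,0,0,0],[-1,0,0,0,0],[-1,0,0,0,0]]]' 8
python3 -m jog '[[[-1,0,0,0,0],[-1,0,0,0,0],[-1,0,0,0,0],[-1,0,0,0,0],[-1,0,0,0,0]]]' 8
```

```text
time: 5.18
tool_pos: [0.4904, 0.123, 0.0889]
tool_rot: [-3.141, 0.001, 0.448]
contact_force: [-0.1, 0.2, 0.1]
opening: 0.029
grip_force: 0.0
time: 5.6
tool_pos: [0.491, 0.123, 0.0688]
tool_rot: [3.141, -0.001, 0.448]
contact_force: [0.0, -0.1, -0.3]
opening: 0.0625
grip_force: 0.0
time: 6.02
tool_pos: [0.4901, 0.123, 0.0301]
tool_rot: [-3.141, 0.002, 0.448]
contact_force: [-0.0, 0.5, 0.4]
opening: 0.0911
grip_force: 0.0
time: 6.43
tool_pos: [0.4909, 0.123, 0.0316]
tool_rot: [3.141, -0.001, 0.448]
contact_force: [-0.3, 0.3, 0.1]
opening: 0.0636
grip_force: 0.0
time: 6.85
tool_pos: [0.4906, 0.123, 0.0312]
tool_rot: [3.142, -0.0, 0.448]
contact_force: [0.0, 0.1, 0.2]
opening: 0.0291
grip_force: 0.0
```

```bash
python3 -m jog '[[[-1,0,0,0,0],[-1,0,0,0,0],[-1,0,0,0,0],[-1,0,0,0,0],[-1,0,0,0,0]]]' 8
python3 - <<'E'
from h import *
import pickle
s=robot.observe();im=robot.read_camera('wrist')[:,:,::-1];sd=robot.read_camera('side')[:,:,::-1]
pickle.dump(s,open('w5.pkl','wb'));cv2.imwrite('pics/w5.png',im)
o=np.zeros((500,800,3),np.uint8);o[:500,400:]=cv2.resize(im[120:320,240:400],(400,500),interpolation=2);o[:480,:400]=cv2.resize(sd[190:310,270:370],(400,480),interpolation=2);cv2.imwrite('pics/m5.png',o)
E
```

```text
time: 7.27
tool_pos: [0.4906, 0.123, 0.0312]
tool_rot: [3.142, 0.0, 0.448]
contact_force: [-0.0, -0.0, -0.1]
opening: 0.0193
grip_force: 8.0
```

View pics/m5.png

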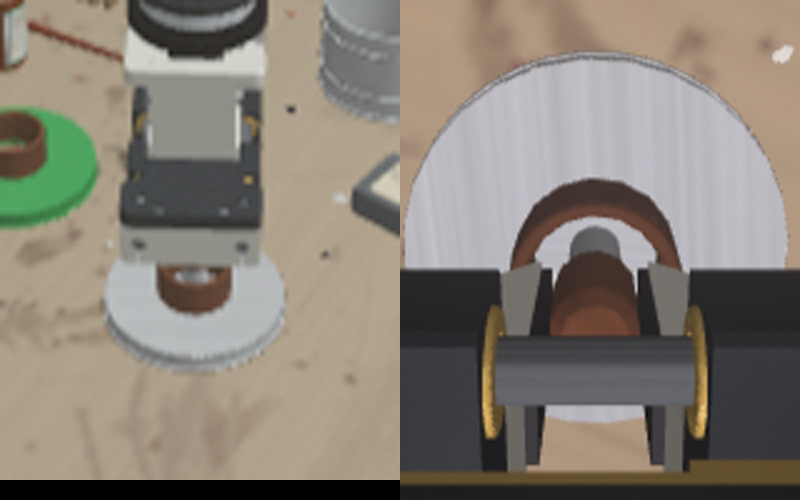

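The side crop shows the gripper over the lid. The wrist crop shows the pads on the knob at (595,310), with an opening of 19 mm and nothing touching the collar. The gripper sits about 27 mm further back than the TCP reading says, and I'll account for that. Now I firm the grip, lift gently and look.

```bash
python3 -m jog '[[[-1,0,0,0,0],[-1,0,0,0,0],[-1,0,0,-0.003,0],[-1,0,0,-0.008,0],[-1,0,0,-0.015,0]]]' 25
python3 -m jog '[[[-1,0,0,-0.01,0],[-1,0,0,-0.025,0],[-1,0,0,-0.045,0],[-1,0,0,-0.065,0],[-1,0,0,-0.085,0]]]'
python3 -m jog '[[[-1,0,0,-0.008,0],[-1,0,0,-0.01,0],[-1,0,0,-0.01,0],[-1,0,0,-0.01,0],[-1,0,0,-0.01,0]]]'
```

```text
time: 7.78
tool_pos: [0.4902, 0.1229, 0.0462]
tool_rot: [-3.141, 0.001, 0.448]
contact_force: [0.3, 0.7, -2.1]
opening: 0.019
grip_force: 25.0
time: 8.2
tool_pos: [0.4906, 0.123, 0.1331]
tool_rot: [3.141, -0.001, 0.448]
contact_force: [0.7, -0.2, -2.2]
opening: 0.0191
grip_force: 25.0
time: 8.62
tool_pos: [0.4899, 0.1229, 0.14]
tool_rot: [-3.141, 0.002, 0.448]
contact_force: [-0.0, 1.0, -1.9]
opening: 0.0191
grip_force: 25.0
```

The load is about 2.1 N, which is the weight of both lids. Carrying them over to the tin.

```bash
python3 -m jog '[[[-1,-0.004,0.008,0,0],[-1,-0.012,0.022,0,0],[-1,-0.022,0.04,0,0],[-1,-0.032,0.058,0,0],[-1,-0.042,0.076,0,0]]]'
python3 -m jog '[[[-1,-0.01,0.018,0,0],[-1,-0.02,0.036,0,0],[-1,-0.03,0.054,0,0],[-1,-0.04,0.072,0,0],[-1,-0.05,0.09,0,0]]]'
python3 -m jog '[[[-1,-0.01,0.018,0,0],[-1,-0.019,0.034,0,0],[-1,-0.026,0.047,0,0],[-1,-0.031,0.055,0,0],[-1,-0.033,0.0585,0,0]]]'
python3 -m jog '[[[-1,0,0,0,0],[-1,0,0,0,0],[-1,0,0,0,0],[-1,0,0,0,0]]]'
python3 - <<'E'
from h import *
import pickle
s=robot.observe();im=robot.read_camera('wrist')[:,:,::-1];sd=robot.read_camera('side')[:,:,::-1]
pickle.dump(s,open('w6.pkl','wb'));cv2.imwrite('pics/w6.png',im)
print(intool(s,[.4753,-.1333,s['tool_pos'][2]]))
o=np.zeros((500,800,3),np.uint8);o[:400,400:]=cv2.resize(im[100:300,220:420],(400,400),interpolation=2);o[:480,:400]=cv2.resize(sd[130:250,310:410],(400,480),interpolation=2);cv2.imwrite('pics/m6.png',o)
E
```

```text
time: 9.03
tool_pos: [0.4851, 0.035, 0.1405]
tool_rot: [-3.141, 0.001, 0.448]
contact_force: [-0.1, -1.0, -1.5]
opening: 0.0195
grip_force: 25.0
time: 9.45
tool_pos: [0.4788, -0.0679, 0.1405]
tool_rot: [-3.141, 0.001, 0.448]
contact_force: [-0.5, -0.2, -1.6]
opening: 0.019
grip_force: 25.0
time: 9.87
tool_pos: [0.4746, -0.1349, 0.1406]
tool_rot: [-3.141, 0.001, 0.446]
contact_force: [0.8, -0.7, -1.9]
opening: 0.0192
grip_force: 25.0
time: 10.2
tool_pos: [0.4752, -0.1327, 0.1412]
tool_rot: [-3.141, 0.0, 0.449]
contact_force: [0.3, -0.1, -1.1]
opening: 0.0187
grip_force: 25.0
[-1.48992875e-04  6.13637728e-04 -8.96951484e-08]
```

View pics/m6.png

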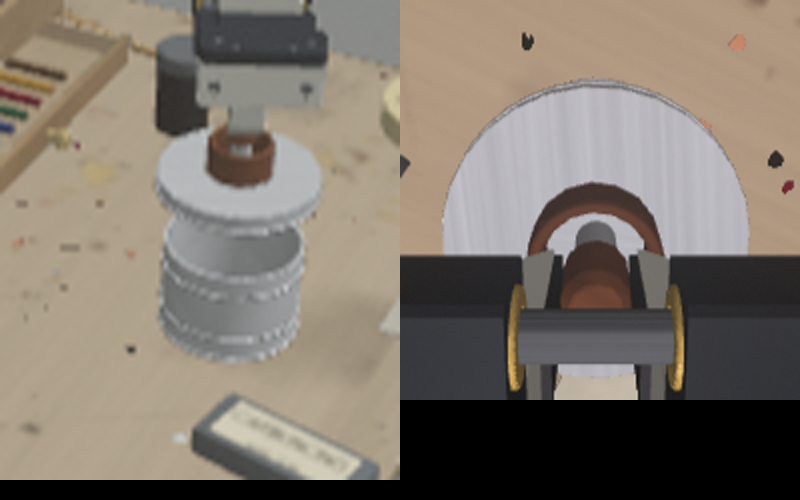

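```bash
python3 - <<'E'
from h import *
sd=robot.read_camera('side');cv2.imwrite('pics/s7.png',sd[:,:,::-1]);c=cam('side')
s0=cv2.imread('pics/side0.png')[:,:,::-1].copy()
for z in (.122,.124,.126): print('lid',fitcircles(sd,c,(.475,-.133),[(.0535,z)]))
print('tin',fitcircles(s0,c,(.475,-.133),[(.047,.07)]),fitcircles(s0,c,(.475,-.133),[(.047,.07),(.0445,.07)]))
print('tin w',[fitcircles(cv2.imread('pics/w1.png')[:,:,::-1].copy(),cam('wrist',__import__('pickle').load(open('w1.pkl','rb'))),(.475,-.133),[(.047,.07)],.006)])
print('lid0',fitcircles(s0,c,(.490,.123),[(.0535,.014)]))
print(proj(c,[.4753,-.133,.124]),proj(c,[.475,-.1335,.07]))
E
```

```text
lid (array([ 0.47562747, -0.1337038 ]), np.float64(-9.48448371887207))
lid (array([ 0.47452495, -0.13096176]), np.float64(-9.458915710449219))
lid (array([ 0.47356716, -0.12824879]), np.float64(-9.431495666503906))
tin (array([ 0.47747863, -0.1288974 ]), np.float64(-7.383084297180176)) (array([ 0.47537274, -0.12820084]), np.float64(-15.180643081665039))
tin w [(array([ 0.47428756, -0.13132622]), np.float64(-7.674635887145996))]
lid0 (array([0.48992358, 0.12467701]), np.float64(-8.348796844482422))
[369.43208269 171.68759763] [368.24976444 188.55052035]
```

The lids hang over the tin to within about 1 mm. Lowering them slowly and watching the force.

```bash
python3 -m jog '[[[-1,0,-0.0005,0.008,0],[-1,0,-0.0005,0.018,0],[-1,0,-0.0005,0.026,0],[-1,0,-0.0005,0.032,0],[-1,0,-0.0005,0.035,0]]]'
python3 -m jog '[[[-1,0,0,0.001,0],[-1,0,0,0.002,0],[-1,0,0,0.003,0],[-1,0,0,0.004,0],[-1,0,0,0.004,0]]]'
python3 -m jog '[[[-1,0,0,0.001,0],[-1,0,0,0.002,0],[-1,0,0,0.003,0],[-1,0,0,0.003,0],[-1,0,0,0.003,0]]]'
```

```text
time: 10.77
tool_pos: [0.4744, -0.1327, 0.105]
tool_rot: [-3.14, 0.001, 0.448]
contact_force: [-0.0, 0.0, -2.2]
opening: 0.0187
grip_force: 25.0
time: 11.18
tool_pos: [0.475, -0.1331, 0.1023]
tool_rot: [3.141, -0.0, 0.448]
contact_force: [-0.3, -0.3, -2.6]
opening: 0.0188
grip_force: 25.0
time: 11.6
tool_pos: [0.4749, -0.133, 0.0992]
tool_rot: [-3.142, 0.0, 0.448]
contact_force: [0.3, 1.0, -1.9]
opening: 0.019
grip_force: 25.0
```

```bash
python3 -m jog '[[[-1,0,0,0.001,0],[-1,0,0,0.002,0],[-1,0,0,0.003,0],[-1,0,0,0.003,0],[-1,0,0,0.003,0]]]'
python3 -m jog '[[[-1,0,0,0.001,0],[-1,0,0,0.002,0],[-1,0,0,0.002,0],[-1,0,0,0.002,0],[-1,0,0,0.002,0]]]'
```

```text
time: 12.02
tool_pos: [0.4749, -0.133, 0.0961]
tool_rot: [-3.142, 0.0, 0.448]
contact_force: [0.2, 1.2, -2.6]
opening: 0.0188
grip_force: 25.0
time: 12.43
tool_pos: [0.475, -0.133, 0.0942]
tool_rot: [3.141, -0.0, 0.448]
contact_force: [-0.1, 0.1, -2.6]
opening: 0.0185
grip_force: 25.0
```

```bash
python3 -m jog '[[[-1,0,0,0.0005,0],[-1,0,0,0.001,0],[-1,0,0,0.001,0],[-1,0,0,0.001,0]]]'
python3 -m jog '[[[-1,0,0,0.0005,0],[-1,0,0,0.0005,0],[-1,0,0,0.001,0],[-1,0,0,0.001,0]]]'
```

```text
time: 12.77
tool_pos: [0.4749, -0.133, 0.0932]
tool_rot: [3.142, 0.0, 0.448]
contact_force: [-0.0, 0.7, -2.2]
opening: 0.0189
grip_force: 25.0
time: 13.1
tool_pos: [0.475, -0.133, 0.0931]
tool_rot: [3.141, -0.0, 0.448]
contact_force: [-2.5, 1.7, 7.6]
opening: 0.0184
grip_force: 25.0
```

Contact comes at z = 0.0931, just where full seating was expected, with a push of about 10 N. Holding briefly, then releasing.

```bash
python3 -m jog '[[[-1,0,0,-0.0003,0],[-1,0,0,-0.0005,0],[-1,0,0,-0.0005,0]]]'
python3 -m jog '[[[1,0,0,0,0],[1,0,0,0,0],[1,0,0,0,0],[1,0,0,0,0],[1,0,0,0,0]]]'
python3 -m jog '[[[1,0,0,0,0],[1,0,0,0,0],[1,0,0,0,0],[1,0,0,0,0],[1,0,0,0,0]]]'
python3 - <<'E'
from h import *
im=robot.read_camera('wrist')[:,:,::-1];sd=robot.read_camera('side')[:,:,::-1]
o=np.zeros((500,800,3),np.uint8);o[:400,400:]=cv2.resize(im[100:300,220:420],(400,400),interpolation=2);o[:480,:400]=cv2.resize(sd[130:250,310:410],(400,480),interpolation=2);cv2.imwrite('pics/m8.png',o)
E
```

```text
time: 13.35
tool_pos: [0.475, -0.133, 0.0931]
tool_rot: [3.141, -0.0, 0.448]
contact_force: [-2.8, 1.2, 6.0]
opening: 0.0189
grip_force: 25.0
time: 13.77
tool_pos: [0.475, -0.133, 0.0925]
tool_rot: [-3.142, 0.0, 0.448]
contact_force: [0.8, -0.8, -0.4]
opening: 0.0478
grip_force: 0.0
time: 14.18
tool_pos: [0.4749, -0.133, 0.0927]
tool_rot: [3.141, 0.0, 0.448]
contact_force: [-0.3, 0.3, -0.2]
opening: 0.0809
grip_force: 0.0
```

View pics/m8.png

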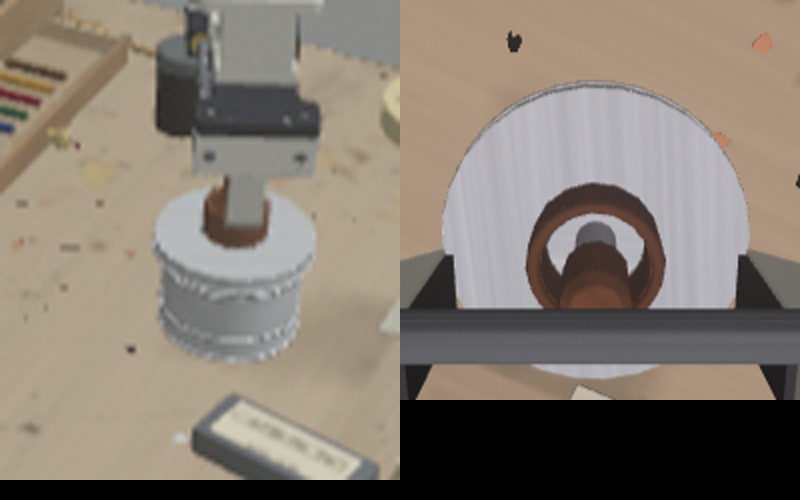

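The side crop shows the pair seated level on the tin with the skirt round the rim at (235,275). The wrist crop shows the knob centred in the collar at (595,290) and the fingers open. Going down to grip the collar.

```bash
python3 -m jog '[[[1,0,0,0,0],[1,0,0,0.006,0],[1,0,0,0.014,0],[1,0,0,0.022,0],[1,0,0,0.028,0]]]'
python3 -m jog '[[[-1,0,0,0,0],[-1,0,0,0,0],[-1,0,0,0,0],[-1,0,0,0,0],[-1,0,0,0,0]]]' 15
python3 -m jog '[[[-1,0,0,0,0],[-1,0,0,0,0],[-1,0,0,0,0],[-1,0,0,0,0],[-1,0,0,0,0]]]' 15
```

```text
time: 14.7
tool_pos: [0.4744, -0.1328, 0.0633]
tool_rot: [-3.14, 0.001, 0.448]
contact_force: [0.2, 0.3, -0.1]
opening: 0.0914
grip_force: 0.0
time: 15.12
tool_pos: [0.4752, -0.1331, 0.065]
tool_rot: [3.141, -0.0, 0.448]
contact_force: [-0.1, 0.2, 0.6]
opening: 0.0634
grip_force: 0.0
time: 15.53
tool_pos: [0.475, -0.133, 0.0648]
tool_rot: [3.141, -0.0, 0.448]
contact_force: [0.0, 0.3, 1.8]
opening: 0.043
grip_force: 15.0
```

The collar is gripped at 43 mm. Lifting slowly straight up.

```bash
python3 -m jog '[[[-1,0,0,0,0],[-1,0,0,-0.002,0],[-1,0,0,-0.005,0],[-1,0,0,-0.01,0],[-1,0,0,-0.016,0]]]' 20
python3 -m jog '[[[-1,0,0,-0.008,0],[-1,0,0,-0.016,0],[-1,0,0,-0.026,0],[-1,0,0,-0.036,0],[-1,0,0,-0.046,0]]]'
python3 -m jog '[[[-1,0,0,-0.01,0],[-1,0,0,-0.02,0],[-1,0,0,-0.03,0],[-1,0,0,-0.038,0],[-1,0,0,-0.043,0]]]'
python3 -m jog '[[[-1,0,0,0,0],[-1,0,0,0,0],[-1,0,0,0,0],[-1,0,0,0,0],[-1,0,0,0,0]]]'
python3 - <<'E'
from h import *
im=robot.read_camera('wrist')[:,:,::-1];sd=robot.read_camera('side')[:,:,::-1]
o=np.zeros((500,800,3),np.uint8);o[:400,400:]=cv2.resize(im[100:300,220:420],(400,400),interpolation=2);o[:480,:400]=cv2.resize(sd[110:250,310:425],(400,480),interpolation=2);cv2.imwrite('pics/m9.png',o)
E
```

```text
time: 15.95
tool_pos: [0.4748, -0.1329, 0.081]
tool_rot: [-3.141, 0.0, 0.448]
contact_force: [0.1, -0.3, -2.0]
opening: 0.0427
grip_force: 20.0
time: 16.37
tool_pos: [0.4751, -0.1331, 0.128]
tool_rot: [3.141, -0.0, 0.448]
contact_force: [-0.7, -0.5, -1.6]
opening: 0.0428
grip_force: 20.0
time: 16.78
tool_pos: [0.4753, -0.1332, 0.1713]
tool_rot: [3.14, -0.001, 0.448]
contact_force: [0.6, -0.8, -0.5]
opening: 0.0429
grip_force: 20.0
time: 17.2
tool_pos: [0.4746, -0.1329, 0.1692]
tool_rot: [-3.141, 0.001, 0.448]
contact_force: [0.3, -0.5, -0.5]
opening: 0.0428
grip_force: 20.0
```

View pics/m9.png

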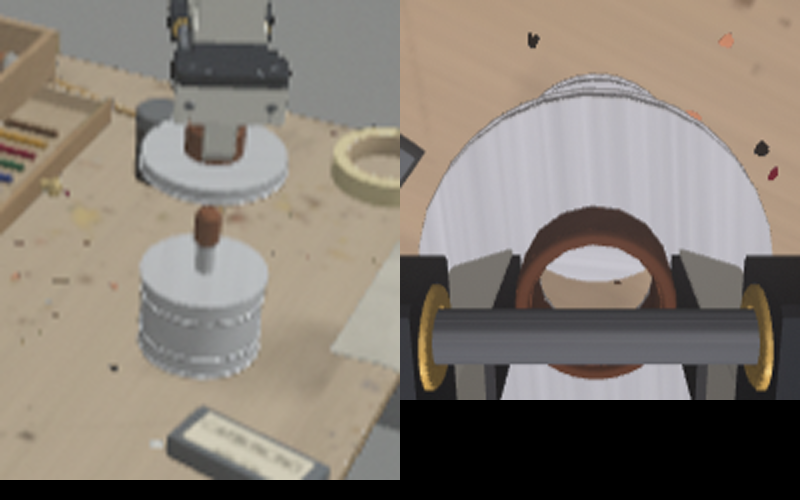

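The side view shows the inner lid seated level on the tin with its knob top at (208,212). The outer lid is held level and clear above it at (213,160). Handing in.

```bash
python3 -m jog '[[[-1,0,0,0,0],[-1,0,0,0,0],[-1,0,0,0,0],[-1,0,0,0,0],[-1,0,0,0,0]]]'; python3 -c "
from cell import robot
print(robot.hand_in())"
```

```text
time: 17.72
tool_pos: [0.4749, -0.133, 0.1697]
tool_rot: [3.141, -0.0, 0.448]
contact_force: [-0.3, -0.2, -1.4]
opening: 0.0427
grip_force: 20.0
the job is handed in; nothing more can be done
None
```

The job is handed in with no verdict returned: the last pictures show the inner lid seated level on the tin and the outer lid held level about 0.1 m above it, after one missed first pinch of the knob that moved nothing noticeable.

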